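Put the soaked electrode away in its case

TASK

Draw the electrode straight out of the leaning soaking tube without shifting or tipping its stand, and lay it (do not drop it) lengthwise in the notches of the two saddles in the open case, either way round. Let go of it and shut the case's lid fully. Leave the beaker, the jar and the bottle where they are.

Things in the scene. Friction and masses are not known exactly. Their poses are not given: they have to be found in the camera images.
- probe_center (a point): Electrode: a straight steel rod, 14 mm diameter and 125 mm long, with a black plastic head at its upper end, 22 mm diameter and 35 mm long; 160 mm overall, about 70 g. It stands in the leaning tube at the start. The point is on the axis half-way along (80 mm from either end; the head begins 45 mm from it). z axis: along the rod, from tip to head.
- probe: The same electrode; origin at the end of its tip (lower end), z axis along the rod towards the head.
- probe_tip (a point): The electrode's lower tip, on its axis.
- stand: Soaking stand, loose, about 1.4 kg: a dark steel foot 150 (x) by 85 (y) by 14 mm high with a white tube on it that leans 45 degrees from vertical towards the stand's +x axis. Tube outside diameter 29 mm, bore 17 mm, 60 mm deep, open at its upper end. Origin: centre of the foot's underside.
- tube_mouth (a point): Centre of the tube's open mouth, 72 mm above the table. The electrode comes out along the line from tube_floor to here.
- tube_floor (a point): Centre of the tube's inner floor, where the electrode's tip rests, 60 mm below the mouth along the bore and 30 mm above the table.
- case: Grey open-topped case fixed to the table, 194 (x) by 120 (y) by 42 mm high, walls and floor 5 mm. Origin: centre of its underside; its long side runs along its x axis. Inside, two white cross-bars (saddles), 8 mm thick, stand at x = -36 and +36 mm, each with a notch at y = 0 between two outward-sloping horns, which reach 32 mm above the table; the notch bottom is 15 mm above the table. A rod lying in both has its axis along x, 22 mm above the table.
- cradle (a point): The point where the electrode's centre belongs: middle of the case, 22 mm above the table. Axes as the case.
- lid (a joint): Angle of the case's lid (rad): 0 shut, flat on the rim; 1.9 fully open, leaning back. At the start it leans back fully open on its stop (1.9). The lid is a flat grey panel 194 by 120 by 5 mm, 0.12 kg, hinged on the case's short rim at its +x end; the hinge turns freely, so the lid falls shut by itself once pulled past upright (below 1.57) towards the case.
- lid_hinge (a point): Middle of the hinge line (which runs along the case's y axis), 42 mm above the table, at x = +97 mm in the case's frame. Axes move with the lid: the panel runs from here 194 mm along its -x axis, its outer face looks along its +z axis.
- lid_handle (a point): Outer end of the black knob on the lid's outer face, 30 mm from the free edge, mid-width; it stands 35 mm proud of the face.
- beaker: Bystander: white beaker, 60 mm diameter, 60 mm high; origin at the centre of its underside.
- jar: Bystander: amber jar, 52 mm diameter, 70 mm high; origin at the centre of its underside.
- flask: Bystander: white bottle, 60 mm diameter, 140 mm high; origin at the centre of its underside.
Mind the look-alikes: they are no part of the job. Leave any brown, orange or yellow look-alike of the case alone.

How it is judged (in metres and radians):
On the way, in this order (a step that is already met when the one before it is completed fails the run):
1. the electrode is drawn clear out of the tube (distance between probe_tip and tube_floor above 0.066 m and height (world z) of probe_center above 0.1 m), for 0.1 s.
2. the electrode lies in both saddles in the open case, let go and at rest (x of probe_center in the frame of case between -0.015 and 0.015 m and y of probe_center in the frame of case between -0.012 and 0.012 m and z of probe_center in the frame of case between 0.016 and 0.029 m and angle between the z axis of probe_center and the x axis of case, either way round below 0.12 rad and linear speed of probe below 0.02 m/s and contact force between the fingers and probe below 0.1 N and value of joint lid above 0.5 rad), for 0.2 s.
At the end, for the whole second after the job is handed in: Electrode at rest, released, in both notches: centre within 15 mm along and 12 mm across of the cradle point, 16 to 29 mm above the case's underside, axis within 0.12 rad of the case's long axis, either way round; lid below 0.05 rad; stand shifted under 25 mm (x of probe_center in the frame of case between -0.015 and 0.015 m and y of probe_center in the frame of case between -0.012 and 0.012 m and z of probe_center in the frame of case between 0.016 and 0.029 m and angle between the z axis of probe_center and the x axis of case, either way round below 0.12 rad and linear speed of probe below 0.02 m/s and contact force between the fingers and probe below 0.1 N and value of joint lid below 0.05 rad and distance of stand from where it was at the start of the episode below 0.025 m); the robot touches nothing.
It fails at once if the soaking stand is shifted by more than 25 mm or tipped (distance of stand from where it was at the start of the episode above 0.025 m or angle between stand's own z axis and vertical above 0.2 rad).
It fails at once if the electrode is dropped (falls free faster than 0.7 m/s, a fall of about 25 mm) (contact force between the fingers and probe below 0.1 N and linear speed of probe above 0.7 m/s).
It fails at once if the beaker, jar or bottle is moved by more than 30 mm or tipped over ((distance of beaker from where it was at the start of the episode above 0.03 m or angle between beaker's own z axis and vertical above 0.3 rad) or (distance of jar from where it was at the start of the episode above 0.03 m or angle between jar's own z axis and vertical above 0.3 rad) or (distance of flask from where it was at the start of the episode above 0.03 m or angle between flask's own z axis and vertical above 0.3 rad)).
It also fails if it takes over 56 s, if anything falls off the work surface, if the arm or the gripper's body presses on something with over 40 N, if the wrist force passes 120 N, or if a joint passes its speed limit or range.

ROBOT

A 6-joint arm with a two-finger parallel gripper is mounted at the origin on the work surface. World frame = base frame: x ahead of the robot, y to its left, z up, the work surface at z = 0. Lengths are in mm, angles in rad, forces in N, time in s.
With the tool pointing down it reaches from about 350 to 775 mm from the base axis. Payload 7.3 kg.
Tool frame: the origin (TCP) lies at the very end of the fingers, on their centre line; the grasp point (between the pads) lies 19 mm behind it; x points along the fingers, z is the direction in which the jaws open and shut, and the axes are right-handed (so a half turn about x gives the same grasp; the last joint's range is limited). The gripper opens to 92 mm and grips with 3 to 60 N. Pads are 19 mm wide; open, the fingers measure 130 mm over their backs; the gripper's body (75 mm by 190 mm) begins 47 mm behind the grasp point.
Start: joints at [1.109, 0.342, 1.524, -0, 1.275, -0.146], TCP at [163.038, 499.062, 226.741] pointing down, gripper open.
Joint ranges: [-2.53, 2.53], [-0.77, 2.02], [0.04, 2.7], [-1, 4.14], [0.28, 2.66], [-3.11, 3.11]. Speed limits (rad/s): [2.57, 2.57, 3.14, 3.14, 3.14, 3.14].

INTERFACE

Orientations are given as [roll, pitch, yaw] about the fixed x, y, z axes, in that order (R = Rz(yaw) Ry(pitch) Rx(roll)).
In Python, from plant import * gives the robot as it stands.
- The arm moves only by the tool carry_out, never from a script. Its argument "rows" is a list of rows, each a list of 4 numbers: the shift along the world's x, y, z in mm, then the turn about the world's z in degrees. In form: [[x, y, z, twist], ...]. A call has 1 to 20 rows; each row is the pose to reach, as a shift and turn from the pose measured when the call began; what a row does not reach only later rows make up. A row lasts 1/12 s, in which the tool goes at most 41.7 mm and 7.16 degrees, less where a joint would pass 70% of its speed; a pose out of reach is approached as far as the arm can. A call with a gripper value outside its range is refused whole. "hand" is the finger opening in mm, from 0 to 91.8, set as the call begins (left out, the last holds). The fingers move at their own pace and stop on an object; the grip force is fixed at half the most. Time passes only in rows, so rows that repeat a pose let the fingers close. It gives the time, the measured TCP pose, the force and the opening at its end, in the units of the state.
- get_obs(): the state, without advancing time (a new reading comes with each control period).
- capture(name): name is "scene" or "side" or "wrist"; returns the picture (400x640x3 uint8, red, green, blue); there is no depth.
- camera_info(name): a dict with "camera_matrix" (3x3 intrinsics, pixels), "pose" (4x4, takes a point from camera to world coordinates); the wrist camera has in their place "mount" (4x4, takes a point from camera to tool coordinates, whose origin is the TCP and whose axes are the tool frame's). Camera axes: x right, y down, z forward; pixel columns grow to the right and rows downward; lengths in mm; the calibration is good to about 2 mm. The wrist camera is an equidistant fisheye: a pixel r from the principal point sees the ray r / f radians off the axis. A picture is of the moment at which its call begins: read the wrist's pose just before it. camera_info takes no time and is no camera call.
- close_job(): hands the job in, once; it reports no verdict.
The state is a dict: "time": time; "joint_positions": joint angles; "dq": joint speeds; "tau": joint torques, N m; "tool_pos": TCP position; "tcp_rot": TCP orientation; "contact_force": force on the tool from outside, world axes, zero at the start; "moment": the same for the moment, N m; "grip_width": finger opening in mm.
Only numpy, scipy, OpenCV 4.12 (cv2) and the standard library are available. Lean on these libraries where they do the work, as an engineer would, in place of code of your own. Each camera call takes 0.05 s, during which the arm holds its last target. There are 200 camera calls.

## Working session

There is one attempt and no reset: what is moved stays moved. The work goes in short steps, Python scripts to look and compute and a tool call to move; the robot and the scene stay as the last step left them, time stands still between calls to the robot, and variables do not carry over. Pictures are saved under pics/ and viewed, about 8 in all and at most 12, crops included, and the job is handed in when it is done.

Besides the shell and the picture viewer there is one more tool, called after "Request:" by a JSON object that holds its "op" and its "data", one argument or row to a line. carry_out: Moves the arm, as the interface text tells. Its arguments: {"type":"object","properties":{"rows":{"type":"array"},"hand":{"type":"number"}},"required":["rows"]}

```bash
mkdir -p pics; ls; python3 - <<'E'
from plant import *
import cv2,numpy as np
print(get_obs())
for n in("scene","side"):
    im=capture(n); cv2.imwrite(f"pics/{n}0.png",im[:,:,::-1]); i=camera_info(n); print(n,np.round(i["camera_matrix"],1).tolist(),np.round(i["pose"],3).tolist())
i=camera_info("wrist");print(i)
cv2.imwrite("pics/wrist0.png",capture("wrist")[:,:,::-1])
E
```

```text
pics
{'time': 0.0, 'joint_positions': array([ 1.10899832e+00,  3.42718100e-01,  1.52500241e+00, -3.03338305e-05,
        1.27536600e+00, -1.45996653e-01]), 'dq': array([ 1.84333869e-03, -6.82265830e-04,  8.47393810e-05,  5.19440552e-05,
        2.36944613e-04, -1.42106355e-03]), 'tau': array([-7.42111320e-05, -4.31220067e+01, -2.44230366e+01,  7.18578673e-02,
        5.58520469e-02, -1.14276377e-04]), 'tool_pos': array([162.86319926, 498.68762347, 226.05244756]), 'tcp_rot': array([ 3.01501086,  1.5693022 , -2.01317062]), 'contact_force': array([ 0.72495733, -0.65023944,  0.05259817]), 'moment': array([-0.03832674,  0.00497702,  0.0299884 ]), 'grip_width': 91.9855716368317}
scene [[429.3, 0.0, 316.8], [0.0, 429.3, 197.6], [0.0, 0.0, 1.0]] [[0.417, 0.527, -0.741, 1377.005], [0.909, -0.228, 0.349, -435.551], [0.015, -0.819, -0.574, 787.05], [0.0, 0.0, 0.0, 1.0]]
side [[478.9, 0.0, 327.3], [0.0, 478.9, 194.4], [0.0, 0.0, 1.0]] [[0.706, -0.543, 0.455, -166.827], [-0.708, -0.546, 0.448, -582.738], [0.005, -0.638, -0.77, 1104.729], [0.0, 0.0, 0.0, 1.0]]
{'camera_matrix': array([[309.70691629,   0.        , 318.15533829],
       [  0.        , 309.70691629, 201.62864611],
       [  0.        ,   0.        ,   1.        ]]), 'mount': array([[ 7.35554391e-04, -2.99900457e-01,  9.53970217e-01,
        -1.58282841e+02],
       [-5.70165213e-04, -9.53970446e-01, -2.99900089e-01,
         8.17381950e+01],
       [ 9.99999567e-01, -3.23327805e-04, -8.72689958e-04,
         4.17282166e-01],
       [ 0.00000000e+00,  0.00000000e+00,  0.00000000e+00,
         1.00000000e+00]])}
```

View pics/scene0.png

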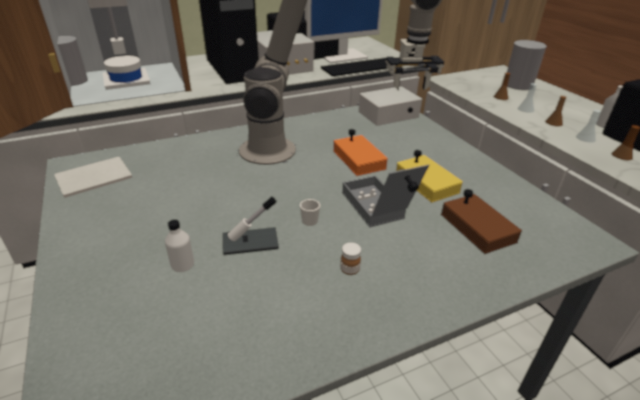

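View pics/side0.png

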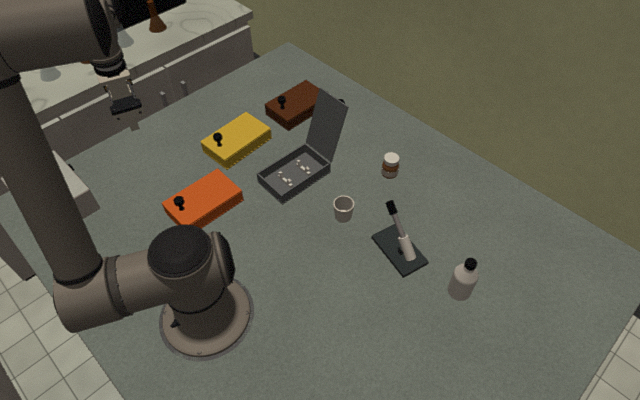

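```bash
cat > h.py <<'E'
from plant import *
import cv2,numpy as np
from scipy.spatial.transform import Rotation as Ro
def ray(n,uv,T=None):
    i=camera_info(n);K=i["camera_matrix"]
    d=np.array([(uv[0]-K[0,2])/K[0,0],(uv[1]-K[1,2])/K[1,1],1.])
    if n=="wrist":
        r=np.hypot(d[0],d[1]);d=np.array([*(d[:2]/max(r,1e-9)*np.sin(r)),np.cos(r)])
        P=T@i["mount"]
    else: P=i["pose"]
    d=P[:3,:3]@d
    return P[:3,3],d/np.linalg.norm(d)
def tool(o=None):
    o=o or get_obs();T=np.eye(4);T[:3,:3]=Ro.from_euler("xyz",o["tcp_rot"]).as_matrix();T[:3,3]=o["tool_pos"];return T
def plane(n,uv,z,T=None):
    o,d=ray(n,uv,T);return o+d*(z-o[2])/d[2]
def tri(rs):
    A=sum(np.eye(3)-np.outer(d,d) for o,d in rs);b=sum((np.eye(3)-np.outer(d,d))@o for o,d in rs)
    p=np.linalg.solve(A,b);return p,max(np.linalg.norm((np.eye(3)-np.outer(d,d))@(p-o)) for o,d in rs)
def proj(p,T):
    i=camera_info("wrist");K=i["camera_matrix"];c=np.linalg.inv(T@i["mount"])@np.append(p,1)
    t=np.arctan2(np.hypot(c[0],c[1]),c[2]);ph=np.arctan2(c[1],c[0]);return K[0,2]+K[0,0]*t*np.cos(ph),K[1,2]+K[1,1]*t*np.sin(ph)
E
python3 - <<'E'
from h import *
print(tool().round(2)); np.set_printoptions(precision=1,suppress=True)
for k,a,b in [("head top",(271,201),(391,205)),("tubebase",(235,236),(408,256)),("lidknob",(412,184),(340,102))]:
    print(k,*tri([ray("scene",a),ray("side",b)]))
for k,a,b in [("foot",(250,241),(400,250)),("beaker",(310,220),(344,217)),("jar",(351,268),(390,174)),("flask",(181,268),(461,295))]: print(k,plane("scene",a,0),plane("side",b,0))
for uv in [(258,181),(302,149),(331,163),(285,199)]: print("case",plane("side",uv,42))
a=cv2.imread("pics/side0.png")[60:280,160:440];cv2.imwrite("pics/c.png",cv2.resize(a,None,fx=2.5,fy=2.5,interpolation=cv2.INTER_CUBIC))
E
```

```text
[[-0.0000e+00 -9.5000e-01  3.1000e-01  1.6290e+02]
 [-0.0000e+00  3.1000e-01  9.5000e-01  4.9879e+02]
 [-1.0000e+00  0.0000e+00 -0.0000e+00  2.2623e+02]
 [ 0.0000e+00  0.0000e+00  0.0000e+00  1.0000e+00]]
head top [ 500.2 -156.4  132.8] 2.4215687390648024
tubebase [ 472.4 -254.3   26.2] 1.1918117654765623
lidknob [650.8 173.1 191.9] 1.0906319890915994
foot [ 478.4 -214.6    0. ] [ 487.4 -220.     0. ]
beaker [458.3 -23.2   0. ] [460.4 -34.    0. ]
jar [685.3  -7.4   0. ] [682.9 -19.5   0. ]
flask [ 509.1 -408.4   -0. ] [ 492.1 -417.1    0. ]
case [352.9 215.7  42. ]
case [535.9 221.4  42. ]
case [557.5 115.2  42. ]
case [363.6 108.6  42. ]
```

View pics/c.png

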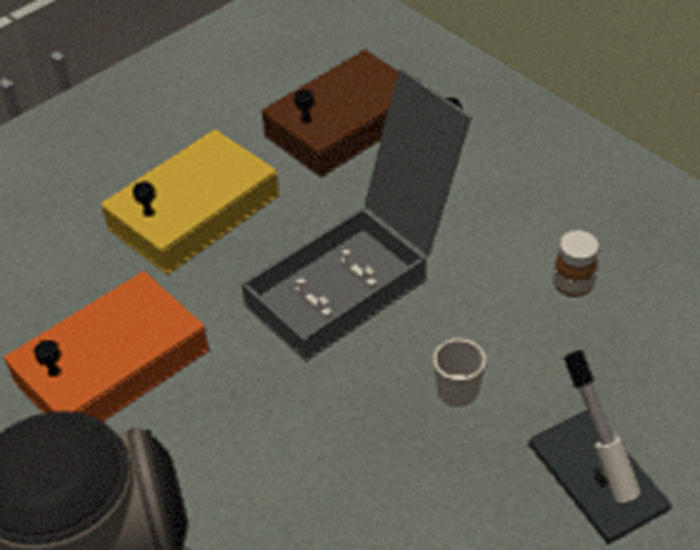

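View pics/wrist0.png

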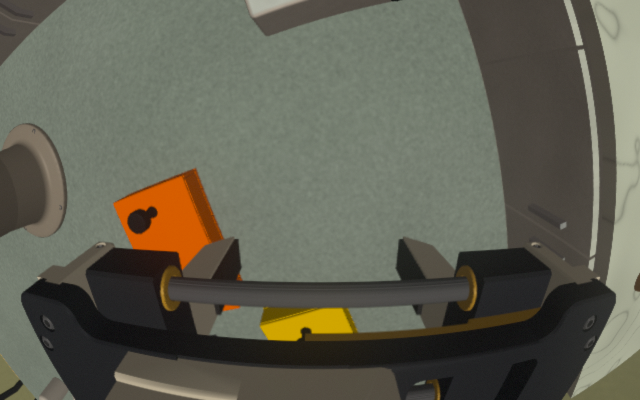

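Grey open case with the lid at its far (+x) end: scene (378,200), side (295,172). The orange, yellow and brown boxes are shut look-alikes; the grey one alone fits, and the enlarged crop confirms it (white horns inside, lid leaning back). The electrode stands at side (400,235). Now wrist views, first of the case.

Request:
{"op": "carry_out", "data": {
  "rows": [
    [5, -5, 20, 0],
    [20, -25, 50, -3],
    [45, -55, 70, -8],
    [75, -90, 75, -13],
    [105, -128, 75, -18],
    [135, -165, 75, -23],
    [165, -202, 75, -28],
    [195, -240, 75, -33],
    [225, -276, 75, -38],
    [255, -312, 75, -43],
    [280, -342, 75, -47],
    [298, -363, 75, -50],
    [307, -374, 75, -50],
    [307, -374, 75, -50],
    [307, -374, 75, -50]
  ]
}}

```text
time: 1.4
tool_pos: [470.6, 123.2, 300.4]
tcp_rot: [2.868, 1.568, -3.036]
contact_force: [-0.7, 0.5, -0.8]
grip_width: 91.9
```

```bash
python3 - <<'E'
from h import *
o=get_obs();np.save("Tc.npy",tool(o));print(o["tool_pos"],o["tcp_rot"],o["joint_positions"],o["time"])
cv2.imwrite("pics/w1.png",capture("wrist")[:,:,::-1])
E
```

```text
[470.55726503 123.1857194  300.4263315 ] [ 2.86830255  1.56801671 -3.03644532] [ 9.83327606e-02  2.22351129e-01  1.48605419e+00 -1.91152296e-05
  1.43596689e+00 -2.80102080e-01] 1.4
```

View pics/w1.png

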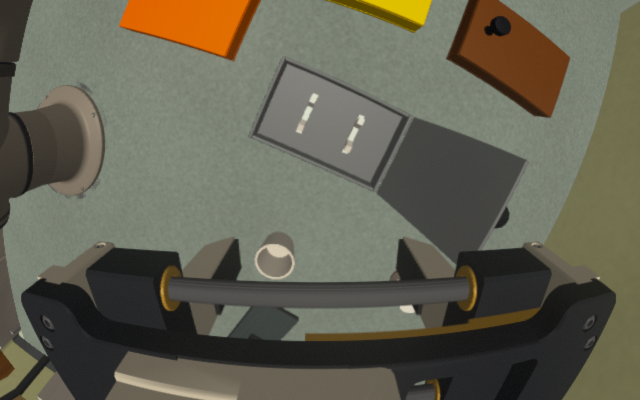

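Wrist view: case rim corners near (284,57), (410,117), (376,189), (250,136). Saddle horns are at about (307,113) and (354,134), and the beaker at (275,255).

```bash
python3 - <<'E'
from h import *
np.set_printoptions(precision=1,suppress=True)
T=np.load("Tc.npy");im=cv2.imread("pics/w1.png")
c=[plane("wrist",p,42,T) for p in [(284,57),(410,117),(376,189),(250,136)]]
for p in c: print(p)
print("centre",np.mean(c,0)); 
for a,b in((0,1),(3,2),(3,0),(2,1)): d=c[b]-c[a];print(np.linalg.norm(d),np.degrees(np.arctan2(d[1],d[0])))
m=(im[:,:,0]>165).astype(np.uint8);m[:80]=0;m[170:]=0;m[:,:285]=0;m[:,375:]=0
n,l,s,ce=cv2.connectedComponentsWithStats(m)
for k in range(1,n):
    if s[k,4]>4: print(s[k],ce[k],plane("wrist",ce[k],26,T))
cv2.imwrite("pics/c1.png",cv2.resize(im[45:200,240:420],None,fx=4,fy=4,interpolation=cv2.INTER_CUBIC))
E
```

```text
[372.2 246.7  42. ]
[559.9 236.5  42. ]
[556.8 124.8  42. ]
[367.  130.2  42. ]
centre [464.  184.5  42. ]
187.94343294491347 -3.11716408309665
189.84045745308558 -1.6159858719621774
116.63903361630011 87.45079064127789
111.69993028580538 88.41572295739287
[310  93   8  10  54] [313.3  97.6] [428.4 209.3  26. ]
[302 106  10  15  80] [306.6 113.2] [427.7 185.7  26. ]
[358 115   7  10  49] [360.7 119.6] [500.7 205.6  26. ]
[297 125   6   8  37] [299.5 128.6] [426.5 161.9  26. ]
[348 127  10  14  74] [352.7 133.8] [498.  182.8  26. ]
[343 146   8   7  35] [346.6 149.4] [498.5 159.1  26. ]
```

View pics/c1.png

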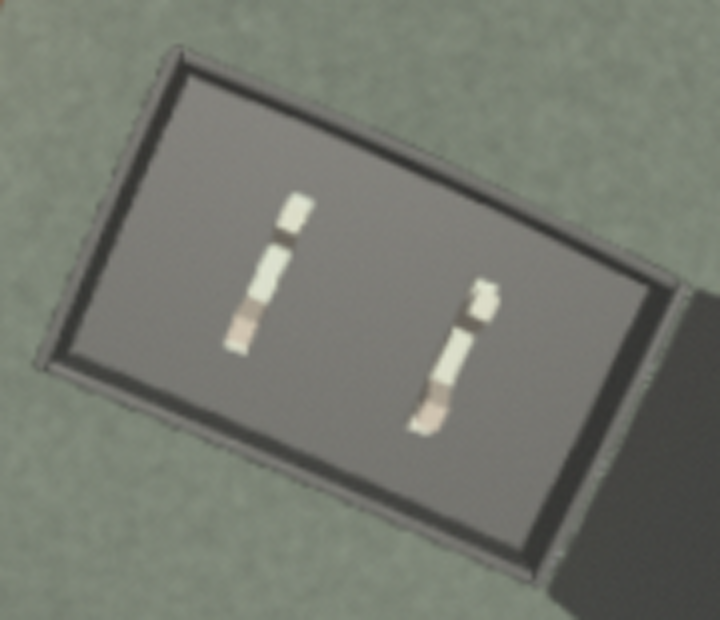

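Request:
{"op": "carry_out", "data": {
  "rows": [
    [0, -5, 5, -2],
    [0, -20, 10, -5],
    [0, -45, 10, -9],
    [0, -75, 10, -13],
    [0, -108, 0, -17],
    [0, -141, -10, -21],
    [0, -174, -20, -25],
    [0, -207, -30, -29],
    [0, -240, -40, -33],
    [0, -272, -50, -36],
    [0, -305, -55, -38],
    [0, -335, -60, -38],
    [0, -358, -60, -38],
    [0, -370, -60, -38],
    [0, -374, -60, -38],
    [0, -374, -60, -38],
    [0, -374, -60, -38]
  ]
}}

```text
time: 2.87
tool_pos: [470.0, -247.9, 240.9]
tcp_rot: [2.564, 1.568, 2.282]
contact_force: [-0.0, 0.6, -0.1]
grip_width: 91.8
```

```bash
python3 - <<'E'
from h import *
o=get_obs();np.save("Ts.npy",tool(o));print(o["tool_pos"],o["tcp_rot"],o["joint_positions"],o["time"])
cv2.imwrite("pics/w2.png",capture("wrist")[:,:,::-1])
E
```

```text
[ 469.95857987 -247.88581863  240.88877983] [2.56353387 1.56780093 2.28234707] [-6.30078674e-01  3.44513735e-01  1.48026628e+00  7.02475103e-04
  1.31972978e+00 -3.49067389e-01] 2.8667
```

View pics/w2.png

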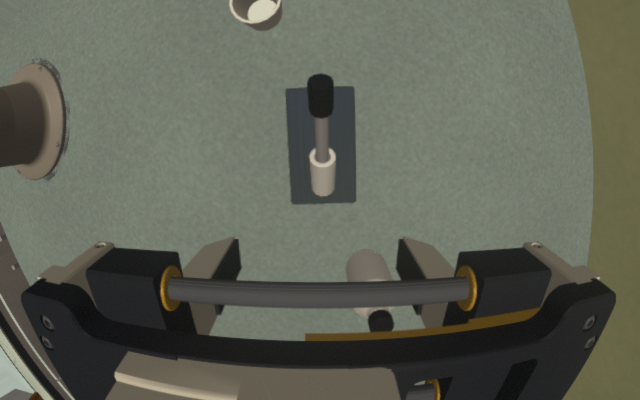

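Wrist view of the stand: foot corners (286,88), (354,87), (356,202), (292,203). The head is near (320,95), the tube mouth at (322,155), and the bottle lies below at (370,270), well clear.

```bash
python3 - <<'E'
from h import *
np.set_printoptions(precision=1,suppress=True)
T=np.load("Ts.npy");im=cv2.imread("pics/w2.png")
f=[plane("wrist",p,14,T) for p in [(286,88),(354,87),(356,202),(292,203)]];print(np.array(f))
a=(f[0]+f[1]-f[2]-f[3])/2;print("foot c",np.mean(f,0),"len",np.linalg.norm(a),"az",np.degrees(np.arctan2(a[1],a[0])))
m=(im.max(2)<32).astype(np.uint8);m[:70]=0;m[120:]=0;m[:,:300]=0;m[:,340:]=0
ys,xs=np.where(m);print("head px",xs.mean(),ys.mean(),ys.min(),ys.max())
w=(im.min(2)>110).astype(np.uint8);w[:142]=0;w[200:]=0;w[:,:305]=0;w[:,340:]=0
for r in range(100,196,8): 
    x=np.where(im[r,300:345].max(1)>0)[0]
    print(r,im[r,306:338].max(1))
h=plane("wrist",(xs.mean(),ys.mean()),130.3,T);mo=plane("wrist",(322.5,156),72,T)
print("head",h,"mouth",mo);d=h-mo;print("az",np.degrees(np.arctan2(d[1],d[0])),"hyp",np.hypot(d[0],d[1]))
yv=T[:3,1];print("tool y az",np.degrees(np.arctan2(yv[1],yv[0])))
E
```

```text
[[ 461.1 -134.3   14. ]
 [ 541.4 -156.1   14. ]
 [ 505.9 -299.3   14. ]
 [ 425.  -277.4   14. ]]
foot c [ 483.4 -216.8   14. ] len 147.56828788491714 az 75.95959819846124
head px 320.81178707224336 99.24714828897338 76 116
100 [69 69 44 32 31 29 31 29 31 31 30 32 33 30 30 31 32 31 31 32 28 28 26 29
 29 31 32 43 64 69 68 68]
108 [70 69 58 40 29 30 31 30 31 32 30 31 31 32 32 32 32 29 31 31 30 30 29 29
 30 30 35 49 66 68 70 69]
116 [68 70 70 68 68 67 65 54 45 37 36 34 34 32 30 33 33 35 33 37 38 47 56 63
 64 69 67 68 69 68 68 69]
124 [ 68  69  69  69  68  67  70  68  71  86  95 102 107 109 111 111 108 106
 105 103  98  91  75  67  67  66  68  68  68  67  68  68]
132 [ 67  67  68  69  67  67  68  66  66  85  94 100 106 108 111 111 110 108
 106 104  98  91  76  67  67  68  67  68  68  68  66  66]
140 [ 65  65  67  68  68  67  66  67  68  79  91  98 103 109 111 111 110 107
 106 103  98  91  78  66  68  68  67  67  67  67  68  67]
148 [ 67  67  67  69  68  69  75  90 115 118 102  97 104 109 111 111 109 108
 105 104  99  95 113 126 122  95  75  69  67  66  67  64]
156 [ 65  68  87 145 183 194 192 179 141 104  94  96 102 108 110 111 110 107
 106 103  98  94  95 108 143 190 197 195 185 146  78  65]
164 [ 65  68  67  73 104 124 144 169 189 198 202 200 199 195 193 192 193 194
 195 196 200 202 200 196 189 173 145 130 122 103  71  66]
172 [ 65  66  67  68  89 111 126 133 138 141 145 147 150 152 152 152 152 152
 153 153 152 150 147 143 140 137 131 123 109  87  70  67]
180 [ 65  66  66  67  72 105 124 132 137 142 145 148 149 150 153 153 152 153
 152 152 149 148 145 142 138 133 127 116  98  77  69  67]
188 [ 67  67  66  68  67  79 103 126 134 141 144 146 148 150 153 153 152 151
 151 150 149 147 142 140 134 130 122 112  90  71  68  68]
head [ 496.3 -163.   130.3] mouth [ 482.1 -220.1   72. ]
az 76.08389989698728 hyp 58.799940589135836
tool y az 73.88906553313494
```

Request:
{"op": "carry_out", "data": {
  "rows": [
    [4, 10, 0, 1],
    [10, 28, -10, 2],
    [16, 44, -25, 2],
    [16, 44, -45, 2],
    [16, 44, -65, 2],
    [16, 44, -85, 2],
    [16, 44, -105, 2],
    [16, 44, -123, 2],
    [16, 44, -138, 2],
    [16, 44, -150, 2],
    [16, 44, -158, 2],
    [16, 44, -163, 2],
    [16, 44, -163, 2],
    [16, 44, -163, 2],
    [16, 44, -163, 2]
  ]
}}

```text
time: 4.17
tool_pos: [486.5, -203.9, 78.8]
tcp_rot: [2.262, 1.569, 2.016]
contact_force: [-0.7, -0.0, -1.2]
grip_width: 91.7
```

```bash
python3 - <<'E'
from h import *
o=get_obs();print(o["tool_pos"],o["contact_force"],o["time"])
a=capture("wrist")[:,:,::-1];b=capture("side")[170:300,340:480,::-1]
b=cv2.resize(b,(431,400),interpolation=cv2.INTER_CUBIC);cv2.imwrite("pics/w3.png",cv2.resize(np.hstack([a[:,140:500],b]),None,fx=1,fy=1))
T=tool(o)
for p in [(482.1,-220.1,72),(496.3,-163,130.3),(486.2,-203.6,89)]: print(proj(p,T))
E
```

```text
[ 486.53173459 -203.85991888   78.7818545 ] [-0.72698923 -0.00244343 -1.20200603] 4.1667
(np.float64(318.30061013197684), np.float64(273.9671521084001))
(np.float64(318.0521479550959), np.float64(217.20977561098414))
(np.float64(318.2464051035457), np.float64(263.11695979285275))
```

View pics/w3.png

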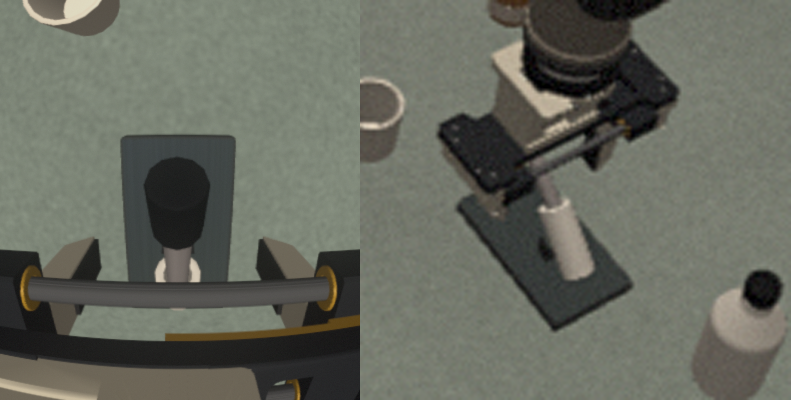

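The rod sits centred between the fingers (column 317) and clear of the tube, so I close.

Request:
{"op": "carry_out", "data": {
  "rows": [
    [0, 0, 0, 0],
    [0, 0, 0, 0],
    [0, 0, 0, 0],
    [0, 0, 0, 0],
    [0, 0, 0, 0],
    [0, 0, 0, 0],
    [0, 0, 0, 0],
    [0, 0, 0, 0],
    [0, 0, 0, 0],
    [0, 0, 0, 0],
    [0, 0, 0, 0],
    [0, 0, 0, 0]
  ],
  "hand": 0
}}

```text
time: 5.27
tool_pos: [486.4, -204.0, 78.7]
tcp_rot: [2.268, 1.569, 2.022]
contact_force: [0.7, -1.0, 0.5]
grip_width: 16.4
```

Request:
{"op": "carry_out", "data": {
  "rows": [
    [0, 0, 0, 0],
    [0, 0, 0, 0],
    [0, 0, 0, 0],
    [0, 0, 0, 0],
    [0, 0, 0, 0]
  ]
}}

```text
time: 5.68
tool_pos: [486.4, -204.0, 78.7]
tcp_rot: [2.304, 1.569, 2.058]
contact_force: [-0.8, -0.7, 0.4]
grip_width: 12.8
```

Request:
{"op": "carry_out", "data": {
  "rows": [
    [0.3, 1.4, 1.4, 0],
    [0.9, 3.4, 3.5, 0],
    [1.7, 6.9, 7.1, 0],
    [2.6, 10.3, 10.6, 0],
    [3.4, 13.7, 14.1, 0],
    [4.3, 17.2, 17.7, 0]
  ]
}}

```text
time: 6.18
tool_pos: [490.8, -186.3, 96.9]
tcp_rot: [2.168, 1.569, 1.922]
contact_force: [0.2, 0.1, -0.1]
grip_width: 12.9
```

Request:
{"op": "carry_out", "data": {
  "rows": [
    [1, 3.4, 3.5, 0],
    [1.9, 7.7, 7.9, 0],
    [3.1, 12.5, 12.8, 0],
    [4.4, 17.5, 18, 0],
    [5.6, 22.5, 23.2, 0],
    [6.9, 27.5, 28.3, 0],
    [8.1, 32.5, 33.5, 0],
    [9.4, 37.5, 38.6, 0],
    [10.6, 42.5, 43.8, 0],
    [11.5, 46, 47.4, 0],
    [11.8, 48, 60, 0],
    [11.8, 48, 75, 0],
    [11.8, 48, 85, 0],
    [11.8, 48, 85, 0],
    [11.8, 48, 85, 0]
  ]
}}

```text
time: 7.43
tool_pos: [502.8, -138.4, 182.2]
tcp_rot: [1.307, 1.57, 1.062]
contact_force: [0.3, -0.1, -1.2]
grip_width: 13.4
```

```bash
python3 - <<'E'
from h import *
o=get_obs();print(o["tool_pos"],o["contact_force"],o["time"],o["grip_width"])
a=capture("wrist")[:,:,::-1];b=capture("side")[100:300,300:500,::-1]
b=cv2.resize(b,(400,400),interpolation=cv2.INTER_CUBIC);cv2.imwrite("pics/w4.png",np.hstack([a[:,140:500],b]))
E
```

```text
[ 502.83167151 -138.35982736  182.18776028] [ 0.34418856 -0.08247446 -1.19088062] 7.4333 13.350809710021718
```

View pics/w4.png

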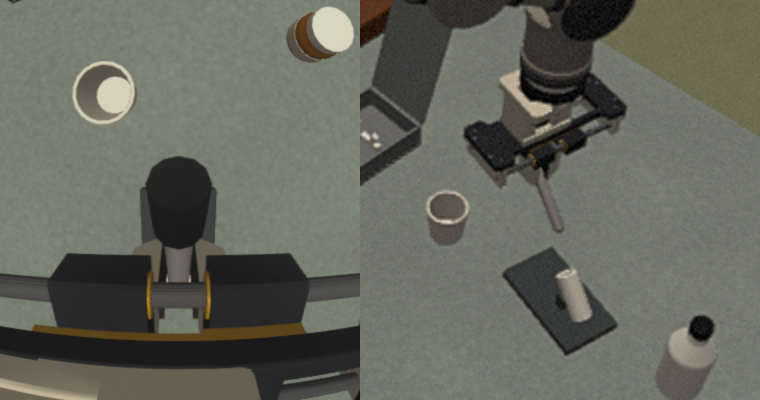

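Electrode is out and held at 45°. I turn it head towards -x and go over open table to lay it nearly level by pivoting on its tip.

Request:
{"op": "carry_out", "data": {
  "rows": [
    [2, 0, 0, 2],
    [6, 1, 0, 7],
    [12, 2, 0, 13],
    [20, 3, 0, 19.5],
    [28, 4, 0, 26],
    [36, 5, 0, 32.5],
    [44, 7, 0, 39],
    [52, 8, 0, 45.5],
    [60, 10, 0, 52],
    [68, 11, 0, 58.5],
    [76, 12, 0, 65],
    [84, 13, 0, 71.5],
    [92, 14, 0, 78],
    [99, 16, 0, 84.5],
    [105, 17, 0, 91],
    [110, 18, 0, 97],
    [112, 18, 0, 101],
    [112, 18, 0, 103.7],
    [112, 18, 0, 103.7],
    [112, 18, 0, 103.7]
  ]
}}

```text
time: 9.2
tool_pos: [613.8, -120.1, 180.2]
tcp_rot: [2.045, 1.567, -2.676]
contact_force: [-0.9, -0.4, -1.3]
grip_width: 13.0
```

Request:
{"op": "carry_out", "data": {
  "rows": [
    [0, 0, -8, 0],
    [0, 0, -20, 0],
    [0, 0, -35, 0],
    [0, 0, -52, 0],
    [0, 0, -70, 0],
    [0, 0, -86, 0],
    [0, 0, -98, 0],
    [0, 0, -107, 0],
    [0, 0, -114, 0],
    [0, 0, -118, 0],
    [0, 0, -118, 0],
    [0, 0, -118, 0]
  ]
}}

```text
time: 10.2
tool_pos: [614.1, -120.2, 62.6]
tcp_rot: [2.224, 1.568, -2.497]
contact_force: [0.3, 0.9, -0.1]
grip_width: 13.0
```

Request:
{"op": "carry_out", "data": {
  "rows": [
    [0, 0, -4, 0],
    [0, 0, -8.5, 0],
    [-2.5, 0, -11, 0],
    [-5.4, 0, -13.5, 0],
    [-8, 0, -16.2, 0],
    [-10.4, 0, -19, 0],
    [-12.7, 0, -22, 0],
    [-14.8, 0, -24.8, 0],
    [-14.8, 0, -24.8, 0]
  ]
}}

```text
time: 10.95
tool_pos: [598.7, -120.2, 37.3]
tcp_rot: [2.033, 1.567, -2.688]
contact_force: [0.6, -0.3, 1.7]
grip_width: 12.8
```

Request:
{"op": "carry_out", "data": {
  "rows": [
    [-2, 0, -3, 0],
    [-4, 0, -6.3, 0],
    [-5.8, 0, -9.5, 0],
    [-7.3, 0, -12.8, 0],
    [-8.8, 0, -16.2, 0],
    [-10.1, 0, -19.6, 0],
    [-11.3, 0, -23, 0],
    [-12.3, 0, -26, 0],
    [-12.3, 0, -26, 0]
  ]
}}

```text
time: 11.7
tool_pos: [585.9, -120.1, 10.5]
tcp_rot: [1.862, 1.567, -2.859]
contact_force: [0.4, -0.3, 1.1]
grip_width: 13.2
```

```bash
python3 - <<'E'
from h import *
o=get_obs();print(o["tool_pos"],o["contact_force"],o["time"],o["grip_width"]);np.save("Tp.npy",tool(o))
a=capture("wrist")[:,:,::-1];b=capture("side")[100:240,340:480,::-1];cv2.imwrite("pics/w5raw.png",a)
b=cv2.resize(b,(400,400),interpolation=cv2.INTER_CUBIC);cv2.imwrite("pics/w5.png",np.hstack([a[:,140:500],b]))
E
```

```text
[ 585.90260743 -120.07560063   10.46091456] [ 0.40056393 -0.28180031  1.10035521] 11.7 13.210911746436514
```

View pics/w5.png

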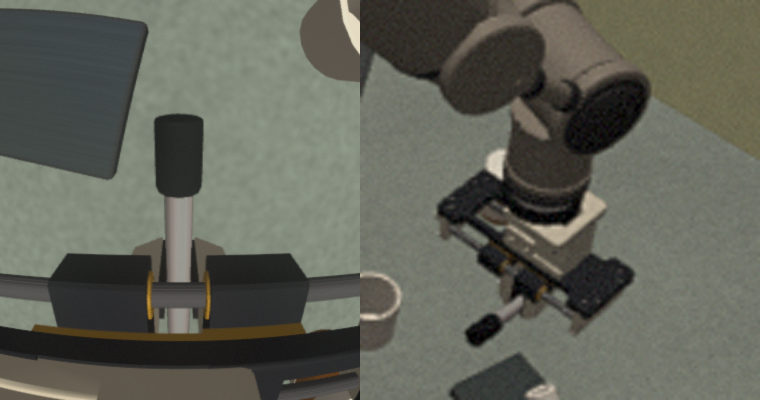

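```bash
python3 - <<'E'
from h import *
np.set_printoptions(precision=1,suppress=True)
T=np.load("Tp.npy");im=cv2.imread("pics/w5raw.png")
print(im[105:205,319].max(1)); print(im[205,295:345].max(1));print(im[150,290:350].max(1))
g=T[:3,3];yv=T[:3,1];print(np.degrees(np.arctan2(yv[1],yv[0])))
for r,z in((115,24),(118,35),(194,38),(190,38),(196,38)):
    p=plane("wrist",(319,r),z,T);print(r,z,(p-g)@yv,(p-g)@T[:3,2])
# expected
for th in (0,5,10,15):
    t=np.radians(th);
    for s in(41,76):
        for n in(11,-11):
            y=s*np.cos(t)-n*np.sin(t);z=20.8+s*np.sin(t)+n*np.cos(t);print(th,s,n,np.round(proj(g*[1,1,0]+[0,0,z]+yv*[1,1,0]*y,T),1))
E
```

```text
[137 135 136 136 135 136 136 132  97  59  38  35  36  35  36  38  35  40
  43  44  44  43  42  43  41  44  42  43  43  42  43  44  44  44  41  41
  42  42  43  43  42  41  42  43  41  45  40  42  41  42  42  42  42  43
  42  43  41  42  43  43  42  41  42  44  44  43  42  44  43  42  44  45
  43  43  43  42  44  43  43  43  44  44  45  44  45  43  44  45  44  44
  45  46  74 124 152 154 155 155 155 154]
[141 140 141 139 140 140 140 141 136 109  98  99 105 113 122 131 138 142
 146 150 153 154 155 155 155 153 152 151 152 153 153 153 151 150 148 146
 140 122 130 138 142 142 145 145 146 146 145 146 143 143]
[139 138 139 136 108  58  37  37  37  37  36  38  35  36  39  38  40  40
  41  42  39  40  39  42  40  42  40  41  41  45  42  42  42  42  43  42
  43  41  44  41  42  43  42  40  39  42  41  41  41  41  41  44  72 114
 135 139 142 143 144 145]
179.4985013153403
115 24 78.016087955919 0.8128265451448687
118 35 76.98714457982626 0.7946352202014253
194 38 43.98350439062568 0.7890637082361304
190 38 45.80518868199475 0.7887307536498044
196 38 43.067701565153065 0.7892466120202625
0 41 11 [317.2 196.3]
0 41 -11 [317.4 184.7]
0 76 11 [317.1 119.8]
0 76 -11 [317.4 118.2]
5 41 11 [317.2 200.9]
5 41 -11 [317.4 184.9]
5 76 11 [317.  123.3]
5 76 -11 [317.3 117.3]
10 41 11 [317.1 206.2]
10 41 -11 [317.4 185.8]
10 76 11 [316.9 128.6]
10 76 -11 [317.2 117.5]
15 41 11 [317.1 212.3]
15 41 -11 [317.3 187.3]
15 76 11 [316.8 135.8]
15 76 -11 [317.1 119.1]
```

Rod is nearly level (about 5°, tip down), and the grip point is about 82 mm from the tip. Next I lift and carry it over the case.

Request:
{"op": "carry_out", "data": {
  "rows": [
    [0, 0, 8, 0],
    [0, 0, 25, 0],
    [-5, 0, 50, 0],
    [-20, 3, 80, -0.5],
    [-40, 12, 110, -1],
    [-60, 30, 132, -1.8],
    [-80, 55, 140, -1.8],
    [-98, 85, 140, -1.8],
    [-112, 115, 140, -1.8],
    [-120, 147, 140, -1.8],
    [-124.5, 179, 140, -1.8],
    [-124.5, 211, 140, -1.8],
    [-124.5, 241, 140, -1.8],
    [-124.5, 267, 140, -1.8],
    [-124.5, 287, 140, -1.8],
    [-124.5, 299, 140, -1.8],
    [-124.5, 304.5, 140, -1.8],
    [-124.5, 304.5, 140, -1.8],
    [-124.5, 304.5, 140, -1.8],
    [-124.5, 304.5, 140, -1.8]
  ]
}}

```text
time: 13.47
tool_pos: [461.6, 183.3, 151.0]
tcp_rot: [1.974, 1.566, -2.779]
contact_force: [0.6, 0.3, -0.6]
grip_width: 13.1
```

```bash
python3 - <<'E'
from h import *
np.set_printoptions(precision=1,suppress=True)
o=get_obs();print(o["tool_pos"],o["contact_force"],o["time"],o["grip_width"]);T=tool(o);print(np.degrees(np.arctan2(T[1,1],T[0,1])))
a=capture("wrist")[:,:,::-1];cv2.imwrite("pics/w6.png",a)
# case -x rim corners predicted with centre/yaw
R=Ro.from_euler("z",-2.3,degrees=True).as_matrix()
for c in [(-97,-60,42),(-97,60,42),(-32,20,32),(-32,-20,32)]: print(c,np.round(proj(np.array([463.5,184.3,0])+R@c,T),1))
E
```

```text
[461.6 183.3 151. ] [ 0.6  0.3 -0.6] 13.4667 13.126700829906259
177.64362142803023
(-97, -60, 42) [249.5  94.1]
(-97, 60, 42) [388.8  93.9]
(-32, 20, 32) [341.2 164.7]
(-32, -20, 32) [297.3 164.8]
```

View pics/w6.png

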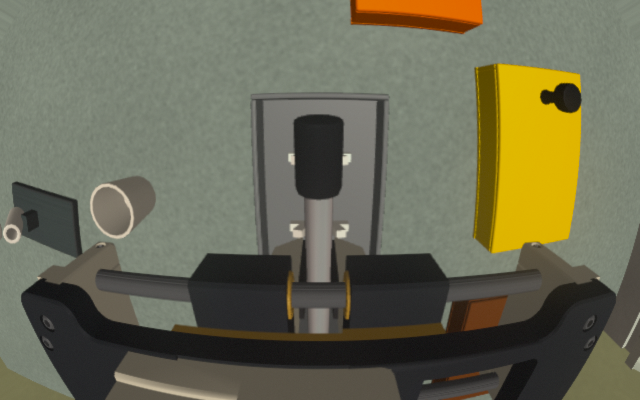

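Case rim corners at (252,95) and (388,95) and the horns are centred at column 320, against the rod at 319. That agrees within about 1 mm, so I shift 1.5 mm in y and lower.

Request:
{"op": "carry_out", "data": {
  "rows": [
    [0, 1.5, -5, 0],
    [0, 1.5, -18, 0],
    [0, 1.5, -36, 0],
    [0, 1.5, -54, 0],
    [0, 1.5, -72, 0],
    [0, 1.5, -88, 0],
    [0, 1.5, -100, 0],
    [0, 1.5, -110, 0],
    [0, 1.5, -118, 0],
    [0, 1.5, -124, 0],
    [0, 1.5, -128, 0],
    [0, 1.5, -131, 0],
    [0, 1.5, -133, 0],
    [0, 1.5, -135, 0],
    [0, 1.5, -135, 0]
  ]
}}

```text
time: 14.77
tool_pos: [462.0, 184.9, 16.3]
tcp_rot: [1.988, 1.567, -2.766]
contact_force: [-1.2, 0.4, 4.0]
grip_width: 13.3
```

Request:
{"op": "carry_out", "data": {
  "rows": [
    [0, 0, -1, 0],
    [0, 0, -2, 0],
    [0, 0, -3, 0],
    [0, 0, -4, 0],
    [0, 0, -4, 0],
    [0, 0, -4, 0]
  ]
}}

```text
time: 15.27
tool_pos: [461.8, 185.0, 13.2]
tcp_rot: [1.988, 1.567, -2.766]
contact_force: [-4.9, -0.5, 14.7]
grip_width: 12.8
```

```bash
python3 - <<'E'
from h import *
o=get_obs();print(o["tool_pos"],o["contact_force"],o["time"],o["grip_width"])
a=capture("wrist")[:,:,::-1];cv2.imwrite("pics/w7raw.png",a)
b=cv2.resize(capture("side")[100:230,230:360,::-1],(400,400),interpolation=cv2.INTER_CUBIC);cv2.imwrite("pics/w7.png",np.hstack([a[:,140:500],b]))
E
```

```text
[461.8418631  184.99696387  13.23587173] [-4.94976047 -0.45513968 14.69899412] 15.2667 12.829964866340012
```

View pics/w7.png

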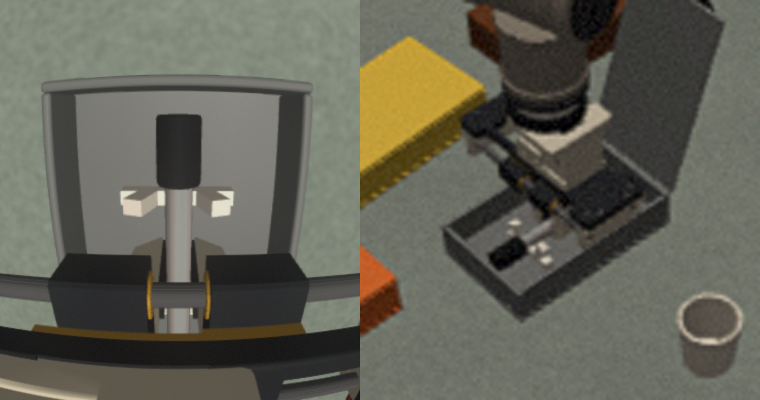

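```bash
python3 - <<'E'
from h import *
T=tool();im=cv2.imread("pics/w7raw.png");g=T[:3,3];R=Ro.from_euler("z",-2.3,degrees=True).as_matrix();C=np.array([463.5,184.8,0])
for c in [(-97,-60,42),(-97,60,42),(-40,-15,32),(-40,15,32),(-40,-25,20),(-80,0,33),(-80,0,11),(-45,0,33)]: print(c,np.round(proj(C+R@c,T),1))
print(im[100:215,319].max(1)); print(im[160:225,265].max(1)); print(im[160:225,365].max(1))
E
```

```text
(-97, -60, 42) [179.8  83. ]
(-97, 60, 42) [453.9  82.2]
(-40, -15, 32) [285.3 200.3]
(-40, 15, 32) [348.6 200.3]
(-40, -25, 20) [268.4 193.5]
(-80, 0, 33) [316.7 114.5]
(-80, 0, 11) [317.  113.7]
(-45, 0, 33) [316.9 190.6]
[133 134 133 133 133 131 132 134 132 133 133 132 131 107  66  42  42  44
  43  44  43  46  44  46  45  44  44  44  46  45  45  45  44  46  45  46
  44  45  45  44  44  45  47  45  46  46  45  47  46  46  46  45  45  47
  45  45  46  47  47  46  48  48  46  47  46  45  47  48  48  48  46  47
  49  49  46  47  47  46  50  48  48  47  48  48  48  50  49  48  50  85
 145 153 154 154 153 154 154 154 154 153 154 154 154 154 153 154 154 153
 154 154 153 154 154 155 154]
[123 122 122 123 122 124 123 122 121 123 121 122 121 121 121 122 120 122
 123 122 121 122 122 121 120 117 114 109 110 114 144 206 225 226 226 225
 206 169 159 186 215 219 219 219 218 219 219 219 219 219 219 219 218 215
 178 143 122 120 120 120 119 120 120 120 120]
[131 131 131 131 130 130 130 129 131 131 131 131 129 130 131 131 129 130
 129 130 129 130 130 130 129 128 120 115 110 109 125 204 225 227 226 220
 155 119 118 166 222 226 226 226 226 226 226 226 226 226 226 226 226 226
 223 185 135 125 125 125 125 125 125 125 125]
```

Rod is level, and head end and junction rows (114, 189) match a centred electrode to about 1 mm. Pressing 15 N into both notches, I now release gently.

Request:
{"op": "carry_out", "data": {
  "rows": [
    [0, 0, 0.5, 0],
    [0, 0, 0.5, 0],
    [0, 0, 0.5, 0],
    [0, 0, 0.5, 0],
    [0, 0, 0.5, 0],
    [0, 0, 0.5, 0],
    [0, 0, 0.5, 0],
    [0, 0, 0.5, 0]
  ],
  "hand": 40
}}

```text
time: 16.03
tool_pos: [461.8, 185.0, 13.6]
tcp_rot: [1.979, 1.567, -2.774]
contact_force: [1.3, 0.7, -0.2]
grip_width: 39.4
```

Request:
{"op": "carry_out", "data": {
  "rows": [
    [0, 0, 2, 0],
    [0, 0, 6, 0],
    [0, 0, 12, 0],
    [0, 0, 20, 0],
    [0, 0, 32, 0],
    [0, 0, 50, 0],
    [0, 0, 75, 0],
    [0, 0, 100, 0],
    [0, 0, 125, 0],
    [0, 0, 145, 0],
    [0, 0, 158, 0],
    [0, 0, 160, 0],
    [0, 0, 160, 0]
  ]
}}

```text
time: 17.12
tool_pos: [462.2, 185.1, 174.8]
tcp_rot: [2.419, 1.57, -2.335]
contact_force: [-0.4, 0.1, -0.0]
grip_width: 39.8
```

```bash
python3 - <<'E'
from h import *
o=get_obs();print(o["tool_pos"],o["contact_force"],o["time"],o["grip_width"]);T=tool(o)
R=Ro.from_euler("z",-2.3,degrees=True).as_matrix();C=np.array([463.5,184.8,0])
for c in [(-80,0,11),(-45,0,33),(-45,0,30),(-97,-60,42),(-97,60,42),(-62,0,22),(-15,0,29)]: print(c,np.round(proj(C+R@c,T),1))
a=capture("wrist")[:,:,::-1];print(a[90:210,319].max(1)); 
for r in(150,225):print(a[r,285:355].max(1))
b=cv2.resize(capture("side")[60:240,230:360,::-1],(289,400),interpolation=cv2.INTER_CUBIC);cv2.imwrite("pics/w8.png",np.hstack([a[:,140:500],b]))
E
```

```text
[462.20630717 185.0959489  174.81912532] [-0.37305019  0.13199731 -0.01025631] 17.1167 39.775749407434006
(-80, 0, 11) [317.7 110.3]
(-45, 0, 33) [317.7 146.4]
(-45, 0, 30) [317.7 146. ]
(-97, -60, 42) [253.5  94.1]
(-97, 60, 42) [381.8  93.9]
(-62, 0, 22) [317.7 128.2]
(-15, 0, 29) [317.8 175.5]
[134 132 115 104 113 117 108  89  73  99 121 123 124 124 124 124 124 124
 122 122 110  52  41  42  39  42  42  42  40  40  40  39  43  40  41  42
  41  42  39  43  41  40  41  42  41  42  42  41  41  42  42  40  41  41
  41  51 100 133 138 138 137 137 137 138 138 138 138 139 140 138 137 138
 139 139 138 139 138 138 138 139 138 138 138 140 139 139 139 138 139 139
 139 138 139 139 139 138 140 140 138 139 139 139 136 137 140 138 139 139
 138 138 138 137 137 138 137 137 136 137 136 137]
[116 116 121 152 187 202 201 178 170 155 134 119 116 110 109 108 105 111
 123 133 144 148 136  94 102 118 127 130 137 141 143 144 145 142 137 137
 152 188 203 205 206 200 165 129 108 108 105 104 102 104 106 105 108 115
 124 139 160 183 198 200 198 166 134 122 123 122 122 123 122 122]
[111 111 111 111 111 112 118 139 187 201 203 202 203 203 202 195 179 160
 155 141 127 117 104  92 102 117 128 136 139 143 145 145 145 141 131 123
 109 111 111 112 112 111 113 112 112 112 109 116 167 199 213 214 213 215
 213 212 198 160 123 114 113 115 115 114 115 114 114 114 113 114]
```

```bash
python3 - <<'E'
from h import *
T=tool();a=cv2.imread("pics/w8.png")
for r in(115,125,135,142): 
    x=np.where(a[r,150:210].max(1)<70)[0]+290;print("head",r,x.min(),x.max())
for r in(165,190,210,240):print(r,a[r,160:190].max(1))
for r in (120,140):print("rim",r,a[r,100:130].max(1),a[r,225:255].max(1))
R=Ro.from_euler("z",-2.3,degrees=True).as_matrix();C=np.array([463.5,184.8,0])
for s in(-60,60):print(np.round(proj(C+R@[-80,s,42],T),1))
im=a[:,140+0:360] if 0 else None
# row/col of saddle white
m=(a[:,:360].min(2)>170);n,l,s,c=cv2.connectedComponentsWithStats(m.astype(np.uint8))
for k in range(1,n):
    if s[k,4]>15: print(s[k],np.round(c[k]+[140,0],1))
sd=a[:,360:];print(sd.shape)
E
```

```text
head 115 304 324
head 125 304 324
head 135 304 324
head 142 304 324
165 [117 116 117 118 117 117 118 108  95 104 118 127 132 139 143 146 147 147
 143 139 133 115 116 117 119 119 118 118 119 120]
190 [114 113 114 114 114 114 114 104  91 104 119 128 135 140 145 147 149 148
 144 139 128 111 111 116 117 117 116 117 115 117]
210 [113 114 113 112 113 114 112 105  94 103 119 128 135 140 144 148 148 146
 144 136 126 111 112 114 114 114 115 115 114 115]
240 [110 112 112 111 112 111 110 106  99 102 116 128 134 137 142 142 142 142
 140 130 117 107 107 111 111 112 113 113 111 111]
rim 120 [129 131 129 127 126 124 123 123 125 125 127 128 133 129 110 106 113 115
 105  84  63  65  64  63  66  93 113 116 118 116] [126 125 126 125 114  91  57  52  53  53  54  77 100 113 114 107 104 124
 131 131 131 131 133 134 133 132 131 131 130 133]
rim 140 [131 131 134 134 135 133 132 134 132 134 132 130 130 127 118 104 109 116
 113  90  72  64  64  64  64  69 105 115 115 114] [125 126 125 119 100  64  53  55  54  54  66  92 113 117 115 118 127 133
 133 133 128 125 122 120 122 124 125 125 127 127]
[253.9 113.4]
[382.2 113.2]
[149 150  11   9  62] [294.  154.4]
[182 150   5   7  33] [324.1 153. ]
[195 150  11  10  74] [340.3 154.9]
[182 216   4   6  23] [323.6 218.4]
[194 216  10  12  63] [338.7 222. ]
[154 222   6   5  25] [296.6 223.8]
(400, 289, 3)
```

The electrode rests along the case axis, with head end and junction rows within 1 px of the centred prediction. It lies about 3 mm to the side in y, within the 12 mm tolerance. Now the lid: up, over and down behind it, with the fingers straddling the knob.

Request:
{"op": "carry_out", "data": {
  "rows": [
    [0, 0, 10, 0],
    [0, 0, 35, 0],
    [0, 0, 65, 0],
    [0, 0, 90, 0],
    [5, 0, 105, 0],
    [20, 0, 110, 0],
    [45, -1, 110, 0],
    [75, -3, 110, 0],
    [105, -4, 110, 0],
    [135, -5, 110, 0],
    [162, -6, 110, 0],
    [185, -7, 110, 0],
    [200, -8, 110, 0],
    [205, -8, 110, 0],
    [205, -8, 110, 0],
    [205, -8, 110, 0]
  ],
  "hand": 64
}}

```text
time: 18.55
tool_pos: [665.6, 177.0, 282.5]
tcp_rot: [1.871, 1.565, -2.883]
contact_force: [1.0, -0.5, -0.4]
grip_width: 63.7
```

Request:
{"op": "carry_out", "data": {
  "rows": [
    [0, 0, -8, 0],
    [0, 0, -22, 0],
    [0, 0, -40, 0],
    [0, 0, -58, 0],
    [0, 0, -74, 0],
    [0, 0, -86, 0],
    [0, 0, -94, 0],
    [0, 0, -97, 0],
    [0, 0, -97, 0]
  ]
}}

```text
time: 19.3
tool_pos: [664.9, 177.1, 185.1]
tcp_rot: [1.857, 1.564, -2.896]
contact_force: [-0.5, 0.6, 0.0]
grip_width: 64.3
```

Request:
{"op": "carry_out", "data": {
  "rows": [
    [-3, 0, 0, 0],
    [-9, 0, 0, 0],
    [-16, 1, 2, 0],
    [-23, 1, 3, 0],
    [-30, 1, 4, 0],
    [-37, 1, 5, 0],
    [-44, 2, 6, 0],
    [-51, 2, 7, 0],
    [-58, 2, 8, 0],
    [-65, 3, 8, 0],
    [-72, 3, 8, 0],
    [-79, 3, 8, 0],
    [-86, 3, 8, 0],
    [-93, 4, 8, 0],
    [-100, 4, 8, 0],
    [-107, 4, 8, 0],
    [-113, 5, 8, 0],
    [-118, 5, 8, 0],
    [-120, 5, 8, 0],
    [-120, 5, 8, 0]
  ]
}}

```text
time: 20.97
tool_pos: [544.5, 182.2, 193.3]
tcp_rot: [1.854, 1.564, -2.899]
contact_force: [0.6, -0.5, -0.3]
grip_width: 63.8
```

Request:
{"op": "carry_out", "data": {
  "rows": [
    [0, 0, 0, 0],
    [5, 0, 5, 0],
    [15, 0, 15, 0],
    [25, 0, 35, 0],
    [30, 0, 60, 0],
    [30, 0, 85, 0],
    [30, 0, 100, 0],
    [30, 0, 105, 0],
    [30, 0, 105, 0],
    [30, 0, 105, 0]
  ]
}}

```text
time: 21.8
tool_pos: [574.5, 182.1, 297.4]
tcp_rot: [1.85, 1.563, -2.903]
contact_force: [-0.6, -0.3, 0.0]
grip_width: 63.7
```

```bash
python3 - <<'E'
from h import *
o=get_obs();print(o["tool_pos"],o["contact_force"],o["time"])
# lid / case state from the scene and side views: knob + grey panel
C=np.array([463.5,184.8,0]);R=Ro.from_euler("z",-2.3,degrees=True).as_matrix()
def pj(n,p):
    i=camera_info(n);c=np.linalg.inv(i["pose"])@np.append(p,1);q=i["camera_matrix"]@c[:3];return q[:2]/q[2]
for n in("scene","side"):
    a=capture(n);cv2.imwrite(f"pics/{n}9.png",a[:,:,::-1])
    b=cv2.imread(f"pics/{n}0.png")[:,:,::-1]
    k=pj(n,C+R@[-67,0,82]);k2=pj(n,C+R@[-67,0,47]);print(n,"shut knob expected",k.round(1),k2.round(1))
    x,y=k.round().astype(int);w=a[y-12:y+13,x-12:x+13].max(2);ys,xs=np.where(w<25);print("dark px",len(xs),xs.mean()+x-12 if len(xs) else 0,ys.mean()+y-12 if len(xs) else 0)
    for s in((0,0),(40,30),(-40,-30),(60,-30),(-60,30)): 
        u,v=pj(n,C+R@[s[0],s[1],47]).round().astype(int);print(s,(u,v),"before",b[v,u],"now",a[v,u])
    u,v=pj(n,C+R@[97+45,20,42+140]).round().astype(int);print("open-lid place",(u,v),b[v,u],a[v,u])
E
```

```text
[574.49240912 182.0701297  297.41973593] [-0.6110159  -0.34897082  0.02010114] 21.8
scene shut knob expected [363.5 171.8] [362.7 181.2]
dark px 12 363.3333333333333 173.5
(0, 0) (np.int64(373), np.int64(192)) before [136 130 122] now [122 121 118]
(40, 30) (np.int64(388), np.int64(197)) before [57 56 55] now [121 120 117]
(-40, -30) (np.int64(358), np.int64(187)) before [71 70 69] now [121 119 116]
(60, -30) (np.int64(373), np.int64(205)) before [154 148 140] now [121 120 118]
(-60, 30) (np.int64(372), np.int64(180)) before [62 62 61] now [121 119 117]
open-lid place (np.int64(410), np.int64(177)) [48 47 47] [105  87  33]
side shut knob expected [274.4 169.1] [275.4 177.1]
dark px 60 275.03333333333336 171.3
(0, 0) (np.int64(293), np.int64(166)) before [95 92 89] now [94 91 88]
(40, 30) (np.int64(296), np.int64(154)) before [37 33 31] now [93 92 87]
(-40, -30) (np.int64(289), np.int64(178)) before [122 117 107] now [92 92 87]
(60, -30) (np.int64(314), np.int64(161)) before [99 96 91] now [96 95 90]
(-60, 30) (np.int64(271), np.int64(170)) before [37 38 35] now [22 17 13]
open-lid place (np.int64(323), np.int64(107)) [53 53 53] [33 20 10]
```

```bash
python3 - <<'E'
from h import *
print(*tri([ray("scene",(363.3,173.5)),ray("side",(275,171.3))]))
C=np.array([463.5,184.8,0]);R=Ro.from_euler("z",-2.3,degrees=True).as_matrix();print("knob mid expected",C+R@[-67,0,68])
o=get_obs();a=capture("side").astype(int);b=cv2.imread("pics/side0.png")[:,:,::-1].astype(int)
for n,(x0,x1,y0,y1) in dict(beaker=(328,360,192,226),jar=(378,404,148,182),flask=(444,482,254,302),foot=(368,432,222,278)).items():
    print(n,(np.abs(a-b)[y0:y1,x0:x1].max(2)>35).sum())
f=lambda i:[t.mean().round(1) for t in np.where((i[222:280,365:435].max(2)<62))]
print("foot dark centroid",f(b),f(a))
# free edge of lid at -x end, in side view: profile along case y=-30 across the edge
i=camera_info("side")
for z in(42,47,57):
    c=np.linalg.inv(i["pose"])@np.append(C+R@[-97,-30,z],1);q=i["camera_matrix"]@c[:3];print(z,(q[:2]/q[2]).round(1))
print(a[176:202,270].max(1),a[180:206,275].max(1))
E
```

```text
[396.32198305 186.43218996  74.94674677] 1.12610887060201
knob mid expected [396.55397553 187.4888301   68.        ]
beaker 0
jar 0
flask 0
foot 31
foot dark centroid [np.float64(29.3), np.float64(32.5)] [np.float64(28.8), np.float64(32.5)]
42 [273.9 189.2]
47 [273.8 188.1]
57 [273.5 185.8]
[ 95  96  92  95  96  95  99  99  88  68  45  42  44  38  42  40  46  69
 105 110 112 113 112 105 117 111] [103  98  95  92  97  98  94 101  97  82  64  44  37  39  43  36  49  52
  81 110 115 112 114 113 112 110]
```

```bash
python3 -c "
from plant import *
print(close_job())"
```

```text
the job is handed in; nothing more can be done
None
```

The electrode is in the case with the lid shut, and I handed the job in at about 22 s of the 56 s allowed. No verdict was reported.

**What I did:** I gripped the leaning electrode and drew it out along the bore. I levelled it by pivoting its tip on open table, laid it in both saddles with its head towards -x, and let go. I then pushed the lid shut from behind.

**Last checks:**
- **Electrode:** it lay along the case's long axis, centred lengthwise to about 1 mm. It rested about 3 mm off-centre across, within the 12 mm allowed. I did not measure its height directly, and I took no picture of it after the lid closed.
- **Lid:** the knob was where a shut lid would put it, and the lid's free edge was at rim height. I measured the knob at 75 mm and had expected its middle at 68 mm; the heavier ball near its end would explain that.
- **Beaker, jar and bottle:** their pixels were unchanged.
- **Stand:** the mask of its foot moved by about 0.5 px, which I put down to the electrode being gone.
- **Arm:** it was clear of everything.

I reached the limit of 12 pictures, so the checks after letting go were made from pixel measurements only.

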